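# Turn the mould bung-up and hold the damp-box lid just under balance

### The job

The round plaster mould is about to go into the damp box with its blue bung on top: first roll it along the bench, without lifting it, until the bung points straight up, and leave it resting there. Then take the box's sprung blue lid by its handle, raise it past its balance point (the red tick) without letting it fly up to its stop, ease it back down until its orange tab is in the green band, and finish still holding it there, motionless, for a colleague to load the box. Leave the bowl, jug and jar alone.

Things in the scene. Friction and masses are not known exactly. Their poses are not given: they have to be found in the camera images.
- mould: Loose white plaster cylinder, 60 mm diameter, 130 long, about 0.4 kg, lying on the bench. Origin: its middle, on its axis. y runs along the axis; z points out through the flush 26 mm blue bung (blue end stripes point alike), at first 1.2 rad from up, away from the robot. Stays where left. A fingertip pressed on its top (a few N) and drawn across rolls it; it moves half as far as the tip.
- damp_box: Fixed plywood box, 180 deep x 240 wide x 110 mm high, with the sprung lid; left or right, the mould on the other side. Origin on the bench below the shut lid's handle bar; x points to the box (front wall at 35 mm, hinge at 215), y along the hinge, z up. At y = +-131 mm a quadrant plate about the hinge (radius 84 to 112 mm): green band 0.70 to 0.90 rad, red tick 0.95.
- lid (a joint): Lid angle, rad: 0 shut, grows as the front edge rises, stop at 1.45. Balance point 0.95 (red tick): below it the lid sinks shut by itself, above it the spring swings it up to the stop; under 3 N at the handle either way. Green band 0.70 to 0.90. Orange tabs on the lid's ends, 122 mm from the hinge, show the angle on the quadrant plates.
- lid_handle (a point): Middle of the lid's handle: round steel bar, 12 mm thick, 140 long, parallel to the hinge, held at its ends by arms from the lid's front edge. Shut, it is 140 mm above the bench, 35 mm ahead of the lid's edge and 22 mm above the lid's top face. It turns with the lid about the hinge.
- lid_hinge (a point): Middle of the lid's hinge line, at the far top edge of the box, 110 mm above the bench; with the lid shut the handle bar lies 215 mm nearer along the box's x and 30 mm higher.
- bowl: Bystander: white bowl, 90 mm across, 40 mm high, near the robot in the middle. Origin under its centre.
- jug: Bystander: white mug-shaped jug, 80 mm across, 100 mm high, off to the right. Origin under its centre.
- jar: Bystander: brown jar, 60 mm across, 80 mm high, off to the left. Origin under its centre.
Not all that is in view belongs to the job. Of the things that look like the mould, take the one that is farthest to the robot's right at the start.

How it is judged:
By the outcome, as a careful person would: the job done as asked, in the order asked, and still so for the second after the job is handed in, while the arm keeps its last pose, push and grip.
It also fails if it takes over 72 s, if anything falls off the work surface, if the arm or the gripper's body presses on something with over 40 N, if the wrist force passes 120 N, or if a joint passes its speed limit or range.

### The arm

A 7-joint arm with a two-finger parallel gripper is mounted at the origin on the work surface. World frame = base frame: x ahead of the robot, y to its left, z up, the work surface at z = 0. Lengths are in m, angles in rad, forces in N, time in s.
With the tool pointing down it reaches from about 0.4 to 0.9 m from the base axis. Payload 5.6 kg.
Tool frame: the origin (TCP) lies on the front face of the gripper's body, between the roots of the fingers; the fingertips stand 88 mm ahead of it and the grasp point (between the pads) lies 69 mm ahead of it; z points along the fingers, y is the line along which they close (so a half turn about z gives the same grasp; the last joint's range is limited). The gripper opens to 92 mm and grips with 3 to 60 N. Pads are 20 mm wide; open, the fingers measure 128 mm over their backs; the gripper's body (75 mm by 189 mm) begins 69 mm behind the grasp point.
Start: joints at [-1.288, 0.468, -0.012, 1.603, 0.006, 1.071, -0.056], TCP at [0.208, 0.616, 0.303] pointing down, gripper open.
Joint ranges: [-2.53, 2.53], [-0.31, 2.02], [-1.57, 1.55], [0.28, 2.44], [-1.29, 4.43], [0.15, 1.84], [-2.92, 2.92]. Speed limits (rad/s): [2.57, 2.57, 3.14, 3.14, 3.14, 3.14, 3.14].

### API

Orientations are given as [roll, pitch, yaw] about the fixed x, y, z axes, in that order (R = Rz(yaw) Ry(pitch) Rx(roll)).
In Python, from plant import * gives the robot as it stands.
- The arm moves only by the tool send_rows, never from a script. Its argument "commands" is a list that holds one entry, the list of rows, each a list of 4 numbers: the shift along the tool's x, y, z in m, then the turn about the tool's z in degrees. In form: [[[dx, dy, dz, turn], ...]]. A call has 1 to 5 rows; each row shifts and turns the commanded pose from where the row before left it, along the tool's axes as they then stand; what a row does not reach is not made up. A row lasts 1/10 s, in which the tool goes at most 50 mm and 8.59 degrees, less where a joint would pass 70% of its speed; a pose out of reach is approached as far as the arm can. A call is refused whole if a number of a shift passes 0.05 or a number of a turn 8.59, either way. A call with a gripper value outside its range is refused whole. "gripper" is the opening, from 0 (shut) to 1 (fully open), set as the call begins (left out, the last holds). The fingers move at their own pace and stop on an object; the grip force is fixed at half the most. Time passes only in rows, so rows that do not move let the fingers close. It gives the time, the measured TCP pose, the force, the opening and the grip force at its end, in the units of the state.
- state(): the state, without advancing time (a new reading comes with each control period).
- read_camera(name): name is "scene" or "top" or "wrist"; returns a dict with "color" (420x560x3 uint8, blue, green, red), "camera_matrix" (3x3 intrinsics, pixels), "D" ([k1, k2, p1, p2, k3] as OpenCV has them; the pictures are not rectified), "R" (3x3) and "t" (3): a world point X has camera coordinates R X + t; the wrist camera has in their place "tool_from_camera" (4x4, takes a point from camera to tool coordinates, whose origin is the TCP and whose axes are the flange's). Camera axes: x right, y down, z forward; pixel columns grow to the right and rows downward; lengths in m; the calibration is good to about 2 mm. A picture is of the moment at which its call begins: read the wrist's pose just before it. There is no depth.
- sign_off(): hands the job in; it is judged then, once.
The state is a dict: "time_s": time; "q": joint angles; "qvel": joint speeds; "joint_torque": joint torques, N m; "tcp_pos": TCP position; "ee_rot": TCP orientation; "ft_force": force on the tool from outside, world axes, zero at the start; "ft_torque": the same for the moment, N m; "finger_gap": finger opening in m; "gripper_force": force on a finger pad.
Only numpy, scipy, OpenCV 4.12 (cv2) and the standard library are available. Lean on these libraries where they do the work, as an engineer would, in place of code of your own. Each camera call takes 0.05 s, during which the arm holds its last target. There are 200 camera calls.

## Working session

There is one attempt and no reset: what is moved stays moved. The work goes in short steps, Python scripts to look and compute and a tool call to move; the robot and the scene stay as the last step left them, time stands still between calls to the robot, and variables do not carry over. Pictures are saved under pics/ and viewed, at most 10 in all, crops included, and the job is handed in when it is done.

Besides the shell and the picture viewer there is one more tool, called after ">>>" by a JSON object that holds its "api" and its "payload". send_rows: Moves the arm, as the interface text tells. Its arguments: {"type":"object","properties":{"commands":{"type":"array"},"gripper":{"type":"number"}},"required":["commands"]}

```bash
mkdir -p pics; ls; python3 - <<'E'
from plant import *
import cv2,pickle
s=state();print(s)
d={}
for n in("scene","top"):
    c=read_camera(n);d[n]=c;cv2.imwrite(f"pics/{n}0.png",c["color"]);print(n,c["camera_matrix"],c["D"],c["R"],c["t"])
pickle.dump(d,open("cam0.pkl","wb"))
E
```

```text
pics
{'time_s': 0.0, 'q': array([-1.28799868,  0.46838616, -0.01163778,  1.60363165,  0.00598305,
        1.07136468, -0.05629575]), 'qvel': array([-9.58127117e-04,  5.78036176e-04,  9.72007632e-04,  6.60367215e-04,
        3.13638953e-05,  8.56507127e-04, -9.95480205e-05]), 'joint_torque': array([-1.90790711e-04, -5.20572996e+01, -1.26806652e-02, -2.43749660e+01,
       -5.65913308e-02,  1.72711402e-02,  1.64378944e-04]), 'tcp_pos': array([0.20793882, 0.61539078, 0.30173106]), 'ee_rot': array([-3.13984007e+00,  9.22218202e-05,  2.81575849e+00]), 'ft_force': array([-0.10896762, -0.03168925, -0.07016977]), 'ft_torque': array([-0.05003486,  0.0576915 ,  0.06144541]), 'gripper_force': 0.0, 'finger_gap': 0.0919533153420019}
scene [[412.39087946   0.         277.47341394]
 [  0.         412.39087946 207.19077091]
 [  0.           0.           1.        ]] [0.00904391 0.         0.         0.         0.        ] [[ 0.40265689  0.91509222  0.02176347]
 [ 0.50231519 -0.20102648 -0.84099215]
 [-0.76521035  0.34956341 -0.54060943]] [-0.20218609 -0.17179745  1.73573101]
top [[414.67286088   0.         272.34857339]
 [  0.         414.67286088 210.24845528]
 [  0.           0.           1.        ]] [0.0252907 0.        0.        0.        0.       ] [[-5.87406217e-03 -9.99982328e-01 -9.15960115e-04]
 [-9.84660484e-01  5.94378711e-03 -1.74380054e-01]
 [ 1.74382416e-01 -1.22409546e-04 -9.84677997e-01]] [-0.00820353  0.53624841  1.52125836]
```

View pics/scene0.png

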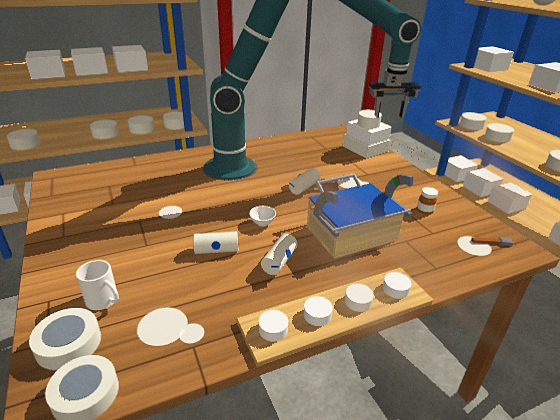

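View pics/top0.png

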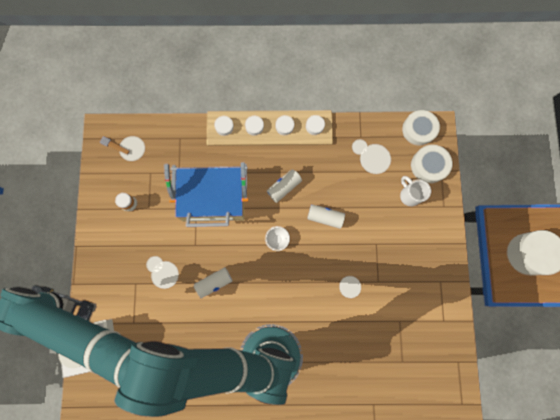

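Mould candidates (top view): (285,186), (327,216) and (213,283). The farthest to the robot's right (image right) is (327,216), which is (216,243) in the scene view. I'll check it in a close crop.

```bash
python3 - <<'E'
import cv2,pickle,numpy as np
d=pickle.load(open("cam0.pkl","rb"))
t=d["top"]["color"];s=d["scene"]["color"]
a=cv2.resize(t[150:240,160:360],None,fx=4,fy=4,interpolation=cv2.INTER_CUBIC)
b=cv2.resize(s[220:270,180:260],None,fx=4.5,fy=4.5,interpolation=cv2.INTER_CUBIC)
o=np.zeros((600,800,3),np.uint8);o[:360]=a;o[365:365+225,:360]=b
cc=cv2.resize(s[165:260,300:420],None,fx=2.4,fy=2.4,interpolation=cv2.INTER_CUBIC);o[365:365+228,380:668]=cc
cv2.imwrite("pics/crop1.png",o)
open("h.py","w").write('''
import cv2,numpy as np,pickle
def ray(c,uv,R=None,t=None):
    p=cv2.undistortPoints(np.array([[uv]],float),np.array(c["camera_matrix"]),np.array(c["D"]))[0,0]
    R=np.array(c["R"]);t=np.array(c["t"]);o=-R.T@t
    return o,R.T@np.array([p[0],p[1],1])
def atz(c,uv,z):
    o,v=ray(c,uv);return o+v*(z-o[2])/v[2]
def proj(c,X):
    return cv2.projectPoints(np.atleast_2d(np.array(X,float)),cv2.Rodrigues(np.array(c["R"]))[0],np.array(c["t"]),np.array(c["camera_matrix"]),np.array(c["D"]))[0][:,0]
''')
E
```

```text
(no output)
```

View pics/crop1.png

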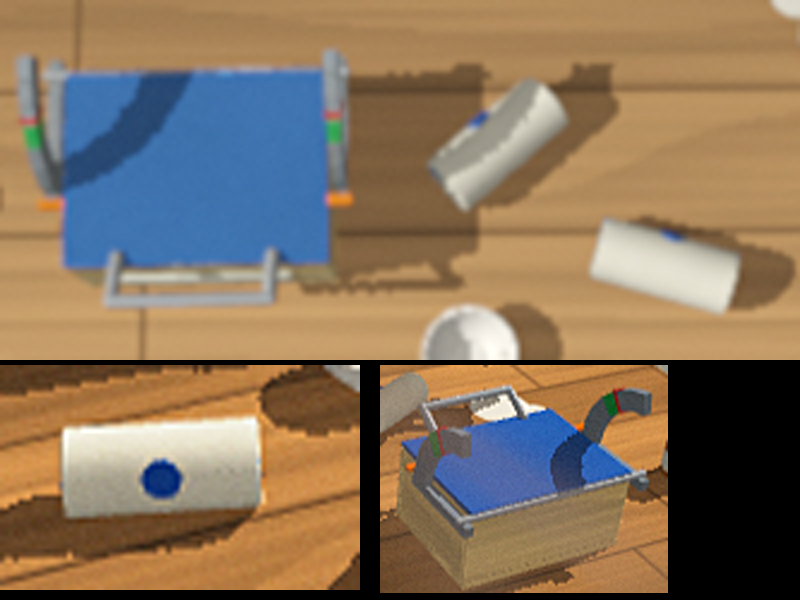

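The choice holds: the crop shows a cylinder at full-picture px (327,216) in top with its bung on the far side, and in the scene the bung at (216,245.5). Next I work out the poses.

```bash
python3 - <<'E'
from h import *
from scipy.optimize import least_squares
d=pickle.load(open("cam0.pkl","rb"));T=d["top"];S=d["scene"]
ct=lambda a:np.array(a,float)/4+[160,150]
cs=lambda a:(np.array(a,float)-[0,365])/4.5+[180,220]
cx=lambda a:(np.array(a,float)-[380,365])/2.4+[300,165]
# mould: bbox silhouette corners
mt=ct([[605,218],[590,273],[723,313],[740,250]]);ms=cs([[62,430],[66,517],[260,506],[255,418]]);bt=ct([673,236]);bs=cs([162,480])
a=np.linspace(0,2*np.pi,60)
def R(y):return np.array([[np.cos(y),-np.sin(y),0],[np.sin(y),np.cos(y),0],[0,0,1]])
def hull(p,c):
    P=np.array([[.03*np.cos(t),l,.03*np.sin(t)] for l in(-.065,.065) for t in a])@R(p[2]).T+[p[0],p[1],.03]
    return cv2.boxPoints(cv2.minAreaRect(proj(c,P).astype(np.float32)))
def bung(p,c):return proj(c,R(p[2])@np.array([.03*np.sin(p[3]),0,.03*np.cos(p[3])])+[p[0],p[1],.03])[0]
def srt(q):
    m=q.mean(0);return q[np.argsort(np.arctan2(*(q-m).T))]
def f(p):
    r=[]
    for m,c in((mt,T),(ms,S)):
        h=hull(p,c)
        D=np.linalg.norm(m[:,None]-h[None],axis=2).argmin(1);r+=list((m-h[D]).ravel())
    return np.r_[r,bung(p,T)-bt,bung(p,S)-bs]
p0=atz(T,mt.mean(0),.03);A=atz(T,mt[:2].mean(0),.03);B=atz(T,mt[2:].mean(0),.03)
yaw=np.arctan2(*(A-B)[[1,0]])-np.pi/2
print("init",p0,yaw)
r=least_squares(f,[p0[0],p0[1],yaw,1.2],loss='soft_l1');print("mould",r.x,r.cost,f(r.x).round(1))
# box: bar corner centrelines + lid corners
M=np.array([[0,.07,.14],[0,-.07,.14],[.215,.12,.116],[.215,-.12,.116],[.035,-.12,.116],[.035,.12,.116]])
pt=ct([[108,301],[272,298],[65,73],[328,70],[330,263],[63,268]])
g=lambda p:(proj(T,M@R(p[2]).T+[p[0],p[1],0])-pt).ravel()
r2=least_squares(g,[.55,.2,0],loss='soft_l1');print("box",r2.x,g(r2.x).round(1))
print("box reproj scene bar,corners",proj(S,M@R(r2.x[2]).T+[r2.x[0],r2.x[1],0]).round(1).tolist())
print("scene crop bar ends", cx([[425,406],[517,390]]))
for n,u,z in(("bowl",(277,238),.03),("mould2",(285,186),.03)):print(n,atz(T,u,z))
E
```

```text
init [ 0.51619642 -0.21630785  0.03      ] -0.27349399985396294
mould [ 0.51615905 -0.21159485 -0.27350134  1.20001598] 5.983101473808883 [ 1.1  0.8  1.5 -0.7  0.4  0.   0.5 -0.5  1.3  1.1  0.9  0.5 -0.4  0.9
 -0.2  1.3 -1.2 -0.6 -0.4 -1. ]
box [0.46841049 0.21696057 0.01216219] [ 0.9  0.1 -0.4  0.1  0.3  0.2 -0.1 -0.1 -0.3 -0.1 -0.3 -0.1]
box reproj scene bar,corners [[351.5, 174.1], [315.4, 181.8], [402.8, 208.8], [335.7, 226.2], [306.4, 196.2], [368.7, 182.3]]
scene crop bar ends [[318.75       182.08333333]
 [357.08333333 175.41666667]]
bowl [ 0.43261616 -0.02834969  0.03      ]
mould2 [ 0.63406741 -0.06083637  0.03      ]
```

>>> {"api": "send_rows", "payload": {"commands": [[[0, 0, -0.03, -3], [0, 0, -0.03, 0], [-0.015, -0.02, 0, 0], [-0.029, -0.04, 0, 0], [-0.029, -0.04, 0, 0]]], "gripper": 0.6}}

```text
time_s: 0.6
tcp_pos: [0.2513, 0.4985, 0.362]
ee_rot: [-3.141, 0.0, 2.87]
ft_force: [0.7, -0.6, -0.0]
finger_gap: 0.0556
gripper_force: 0.0
```

>>> {"api": "send_rows", "payload": {"commands": [[[-0.029, -0.04, 0, 0], [-0.029, -0.04, 0, 0], [-0.029, -0.04, 0, 0], [-0.029, -0.04, 0, 0], [-0.029, -0.04, 0, 0]]]}}

```text
time_s: 1.1
tcp_pos: [0.3372, 0.2659, 0.3626]
ee_rot: [3.142, -0.0, 2.868]
ft_force: [-0.2, 0.1, 0.6]
finger_gap: 0.055
gripper_force: 0.0
```

>>> {"api": "send_rows", "payload": {"commands": [[[-0.03, -0.04, 0, 0], [-0.03, -0.04, 0, 0], [-0.03, -0.04, 0, 0], [-0.03, -0.04, 0, 0], [-0.03, -0.04, 0, 0]]]}}

```text
time_s: 1.6
tcp_pos: [0.4274, 0.033, 0.3628]
ee_rot: [3.141, 0.0, 2.868]
ft_force: [1.4, 0.1, -0.1]
finger_gap: 0.0551
gripper_force: 0.0
```

>>> {"api": "send_rows", "payload": {"commands": [[[-0.03, -0.04, 0, 0], [-0.03, -0.04, 0, 0], [-0.03, -0.04, 0, 0], [-0.03, -0.04, 0, 0], [-0.02, -0.025, 0, 0]]]}}

```text
time_s: 2.1
tcp_pos: [0.5123, -0.1845, 0.3626]
ee_rot: [-3.14, 0.0, 2.865]
ft_force: [0.0, -0.2, 0.6]
finger_gap: 0.0551
gripper_force: 0.0
```

>>> {"api": "send_rows", "payload": {"commands": [[[-0.01, -0.01, 0.02, 0], [0, 0, 0.02, 0], [0, 0, 0, 0]]]}}

```text
time_s: 2.4
tcp_pos: [0.5177, -0.1931, 0.3199]
ee_rot: [-3.141, -0.006, 2.867]
ft_force: [0.0, 0.9, -0.1]
finger_gap: 0.0549
gripper_force: 0.0
```

```bash
cat >>h.py <<'E'
from scipy.spatial.transform import Rotation as Ro
def wrist(state,read_camera,name):
    s=state();c=read_camera("wrist");H=np.eye(4);H[:3,:3]=Ro.from_euler("xyz",s["ee_rot"]).as_matrix();H[:3,3]=s["tcp_pos"]
    G=np.linalg.inv(H@np.array(c["tool_from_camera"]));c["R"]=G[:3,:3];c["t"]=G[:3,3]
    pickle.dump(c,open(name+".pkl","wb"));cv2.imwrite(f"pics/{name}.png",c["color"]);return s,c
E
python3 - <<'E'
from plant import *
from h import *
s,c=wrist(state,read_camera,"w1")
print(s["tcp_pos"],s["ee_rot"],s["ft_force"],s["q"].round(2),c["tool_from_camera"])
for yaw,ph in((-.2735,1.2),):
    e=np.array([np.cos(yaw),np.sin(yaw),0]);y=np.array([-e[1],e[0],0]);C=np.array([.516,-.213,.03])
    print(proj(c,[C+.03*(np.sin(ph)*e+np.cos(ph)*np.array([0,0,1])),C+.065*y,C-.065*y,C]).round(1))
E
```

```text
[ 0.51772547 -0.19313448  0.31993514] [-3.1407293  -0.00575021  2.86693968] [ 0.03577049  0.88096548 -0.11628943] [-0.24  0.32  0.66  1.86 -0.22  1.05  1.81] [[ 1.23037253e-03 -9.72445179e-01 -2.33128422e-01  6.47365148e-02]
 [ 9.99998273e-01  8.71794133e-04  1.64114867e-03  1.61806211e-04]
 [-1.39268712e-03 -2.33130038e-01  9.72444572e-01 -8.19370474e-02]
 [ 0.00000000e+00  0.00000000e+00  0.00000000e+00  1.00000000e+00]]
[[258.8 227.2]
 [320.2 199.1]
 [198.1 199.1]
 [259.  199.1]]
```

View pics/w1.png

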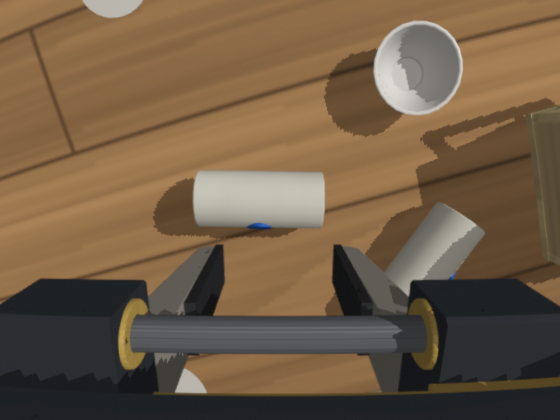

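The wrist view shows the mould centred at (260,199), with its bung edge at (259,226). Both match the fitted pose. Descending onto its top.

>>> {"api": "send_rows", "payload": {"commands": [[[-0.006, -0.01, 0.03, 0], [-0.006, -0.01, 0.045, 0], [0, 0, 0.045, 0], [0, 0, 0.03, 0], [0, 0, 0.011, 0]]]}}

```text
time_s: 2.95
tcp_pos: [0.5245, -0.2147, 0.1598]
ee_rot: [3.141, -0.004, 2.869]
ft_force: [0.0, 0.5, 0.4]
finger_gap: 0.0553
gripper_force: 0.0
```

>>> {"api": "send_rows", "payload": {"commands": [[[0, 0, 0, 0], [0, 0, 0.002, 0], [0, 0, 0, 0]]]}}

```text
time_s: 3.25
tcp_pos: [0.5263, -0.216, 0.1615]
ee_rot: [3.141, 0.003, 2.868]
ft_force: [-0.3, 0.7, -0.6]
finger_gap: 0.0552
gripper_force: 0.0
```

>>> {"api": "send_rows", "payload": {"commands": [[[0, 0, 0.006, 0], [0, 0, 0.002, 0], [0, 0, 0.001, 0], [0, 0, 0, 0]]]}}

```text
time_s: 3.65
tcp_pos: [0.5252, -0.2158, 0.1507]
ee_rot: [3.142, -0.0, 2.868]
ft_force: [-0.3, -0.8, -0.2]
finger_gap: 0.0555
gripper_force: 0.0
```

>>> {"api": "send_rows", "payload": {"commands": [[[0, 0, 0.001, 0], [0, 0, 0, 0]]]}}

```text
time_s: 3.85
tcp_pos: [0.5253, -0.2158, 0.1496]
ee_rot: [3.142, -0.0, 2.868]
ft_force: [0.7, -0.2, 0.1]
finger_gap: 0.0549
gripper_force: 0.0
```

>>> {"api": "send_rows", "payload": {"commands": [[[0, 0, 0.001, 0], [0, 0, 0, 0]]]}}

```text
time_s: 4.05
tcp_pos: [0.5252, -0.2158, 0.1486]
ee_rot: [-3.142, -0.0, 2.868]
ft_force: [0.2, 0.2, 0.9]
finger_gap: 0.0553
gripper_force: 0.0
```

>>> {"api": "send_rows", "payload": {"commands": [[[0.002, 0, 0.001, 0], [0, 0, 0, 0]]]}}

```text
time_s: 4.25
tcp_pos: [0.5239, -0.2154, 0.1484]
ee_rot: [3.141, 0.002, 2.868]
ft_force: [0.3, 0.5, 4.8]
finger_gap: 0.0552
gripper_force: 2.1
```

>>> {"api": "send_rows", "payload": {"commands": [[[0, 0, 0.001, 0], [0, 0, 0, 0]]]}}

```text
time_s: 4.45
tcp_pos: [0.5248, -0.2157, 0.1483]
ee_rot: [3.141, 0.004, 2.868]
ft_force: [0.3, -0.8, 9.3]
finger_gap: 0.0554
gripper_force: 4.8
```

>>> {"api": "send_rows", "payload": {"commands": [[[0.004, 0, 0, 0], [0.006, 0, 0, 0], [0.006, 0, 0, 0], [0.004, 0, 0, 0], [0, 0, 0, 0]]]}}

```text
time_s: 4.95
tcp_pos: [0.5052, -0.2099, 0.1484]
ee_rot: [3.141, 0.004, 2.868]
ft_force: [-0.0, 1.4, 9.5]
finger_gap: 0.0552
gripper_force: 5.1
```

>>> {"api": "send_rows", "payload": {"commands": [[[0.005, 0, 0, 0], [0.005, 0, 0, 0], [0.004, 0, 0, 0], [0, 0, 0, 0]]]}}

```text
time_s: 5.35
tcp_pos: [0.4919, -0.206, 0.1483]
ee_rot: [3.14, 0.004, 2.868]
ft_force: [0.7, 2.4, 10.9]
finger_gap: 0.0553
gripper_force: 5.2
```

>>> {"api": "send_rows", "payload": {"commands": [[[0, 0, -0.004, 0], [0, 0, -0.01, 0], [-0.008, 0, 0, 0], [-0.008, 0, 0, 0], [0, 0, 0, 0]]]}}

```text
time_s: 5.85
tcp_pos: [0.5074, -0.2106, 0.1606]
ee_rot: [-3.141, 0.001, 2.869]
ft_force: [0.2, 0.0, 0.2]
finger_gap: 0.0553
gripper_force: 0.0
```

>>> {"api": "send_rows", "payload": {"commands": [[[0, 0, 0.008, 0], [0, 0, 0.004, 0], [0, 0, 0.001, 0], [0, 0, 0.001, 0], [0, 0, 0, 0]]]}}

```text
time_s: 6.35
tcp_pos: [0.5078, -0.2109, 0.1483]
ee_rot: [3.141, 0.005, 2.868]
ft_force: [0.3, 0.9, 14.9]
finger_gap: 0.0552
gripper_force: 7.1
```

>>> {"api": "send_rows", "payload": {"commands": [[[0.004, 0, 0, 0], [0.006, 0, 0, 0], [0.006, 0, 0, 0], [0.004, 0, 0, 0], [0, 0, 0, 0]]]}}

```text
time_s: 6.85
tcp_pos: [0.4881, -0.2051, 0.1483]
ee_rot: [3.14, 0.004, 2.868]
ft_force: [0.0, 1.2, 13.5]
finger_gap: 0.0552
gripper_force: 7.3
```

>>> {"api": "send_rows", "payload": {"commands": [[[0.005, 0, 0, 0], [0.005, 0, 0, 0], [0, 0, 0, 0]]]}}

```text
time_s: 7.15
tcp_pos: [0.4786, -0.2023, 0.1483]
ee_rot: [3.14, 0.004, 2.868]
ft_force: [0.7, 1.8, 15.2]
finger_gap: 0.0548
gripper_force: 7.3
```

>>> {"api": "send_rows", "payload": {"commands": [[[0, 0, -0.004, 0], [0, 0, -0.016, 0], [-0.01, 0, -0.04, 0], [0, 0, -0.05, 0], [0, 0, -0.04, 0]]]}}

```text
time_s: 7.65
tcp_pos: [0.4864, -0.2053, 0.2981]
ee_rot: [-3.141, -0.001, 2.867]
ft_force: [1.1, 1.1, 0.4]
finger_gap: 0.055
gripper_force: 0.0
```

```bash
cat >m.py <<'E'
from plant import *
from h import *
from scipy.optimize import least_squares
import sys
n=sys.argv[1]
s,c=wrist(state,read_camera,n)
b,g,r=[c["color"][...,i].astype(int) for i in range(3)]
k=((b>90)&(b>2*r)&(b>g+40)).astype(np.uint8)
N,L,st,ce=cv2.connectedComponentsWithStats(k)
print(s["time_s"],s["tcp_pos"].round(4),s["ee_rot"].round(3))
for i in range(1,N):
    if st[i,4]>6: print("blue",ce[i].round(1),st[i])
E
python3 m.py w2
```

```text
7.65 [ 0.4864 -0.2053  0.2981] [-3.141e+00 -1.000e-03  2.867e+00]
blue [279.1 206.6] [266 194  27  26 557]
```

View pics/w2.png

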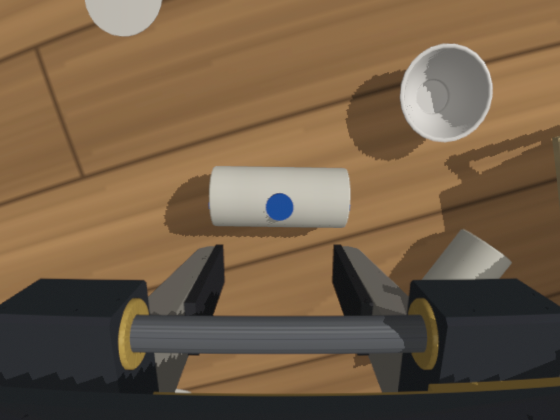

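```bash
cat >fit.py <<'E'
from h import *
from scipy.optimize import least_squares
def fit(n,u,v,top,bot):
    c=pickle.load(open(n+".pkl","rb"));yaw=-.29
    e=np.array([np.cos(yaw),np.sin(yaw),0]);y=np.array([-e[1],e[0],0]);a=np.linspace(0,6.283,721)
    def f(p):
        C=p[0]*e+p[1]*y+[0,0,.03]
        P=proj(c,C+.03*(np.outer(np.sin(a),e)+np.outer(np.cos(a),[0,0,1])))
        b=proj(c,C+.03*(np.sin(p[2])*e+np.array([0,0,np.cos(p[2])])))[0]
        return [P[:,1].min()-top,P[:,1].max()-bot,b[0]-u,b[1]-v]
    b0=atz(c,(u,v),.055)
    r=least_squares(f,[b0@e,b0@y,.2]);C=r.x[0]*e+r.x[1]*y
    print("phi",r.x[2],"xy",C,"res",np.round(r.fun,2))
E
python3 - <<'E'
from fit import *
fit("w1",259,226.5,172,228)
fit("w2",279.1,206.6,167.5,227)
c=pickle.load(open("w2.pkl","rb"))["color"].astype(int)
for col in(235,300,320):
    x=c[:,col].min(1);print(col,x[158:180],x[218:236])
E
```

```text
phi 0.951434765041142 xy [ 0.51732195 -0.21235103  0.        ] res [-0.32  0.33 -0.    0.  ]
phi 0.10543715709660569 xy [ 0.48629428 -0.2035647   0.        ] res [-0.4   0.42  0.    0.  ]
235 [ 85  85  84  86  85  86  84  89 119 145 155 160 164 168 170 171 173 174
 176 178 178 179] [139 135 130 126 120 114 106  97  69  48  45  44  45  45  45  47  48  51]
300 [ 78  79  77  76  76  76  75  74  79 113 141 151 157 161 164 166 168 171
 172 174 176 177] [145 142 138 135 129 124 116 108  98  68  51  47  47  49  48  48  51  67]
320 [ 76  76  74  76  76  76  77  78  82 101 138 149 153 158 163 165 167 169
 170 172 174 176] [148 144 141 137 133 128 120 108 101  88  80  78  80  80  81  79  80  78]
```

The mould has rolled about 1.08 rad and the bung sits at (279,207). About 0.12 rad remains, so roughly 7 mm of tip travel.

>>> {"api": "send_rows", "payload": {"commands": [[[-0.003, 0, 0.045, 0], [0, 0, 0.045, 0], [0, 0, 0.035, 0], [0, 0, 0.015, 0], [0, 0, 0, 0]]]}}

```text
time_s: 8.2
tcp_pos: [0.4882, -0.2056, 0.1546]
ee_rot: [-3.141, -0.005, 2.867]
ft_force: [-0.0, -0.4, 0.6]
finger_gap: 0.0553
gripper_force: 0.0
```

>>> {"api": "send_rows", "payload": {"commands": [[[0, 0, 0.007, 0], [0, 0, 0.002, 0], [0, 0, 0.001, 0], [0, 0, 0.001, 0], [0, 0, 0, 0]]]}}

```text
time_s: 8.7
tcp_pos: [0.4919, -0.2066, 0.1484]
ee_rot: [3.141, 0.006, 2.868]
ft_force: [0.4, 0.0, 9.2]
finger_gap: 0.0553
gripper_force: 4.8
```

>>> {"api": "send_rows", "payload": {"commands": [[[0.003, 0, 0, 0], [0.003, 0, 0, 0], [0.002, 0, 0, 0], [0, 0, 0, 0]]]}}

```text
time_s: 9.1
tcp_pos: [0.4839, -0.2042, 0.1484]
ee_rot: [3.141, 0.006, 2.868]
ft_force: [-0.4, -0.4, 9.1]
finger_gap: 0.0549
gripper_force: 4.7
```

>>> {"api": "send_rows", "payload": {"commands": [[[0, 0, -0.004, 0], [0, 0, -0.016, 0], [0, 0, -0.04, 0], [0, 0, -0.05, 0], [0, 0, -0.04, 0]]]}}

```text
time_s: 9.6
tcp_pos: [0.4819, -0.2041, 0.2987]
ee_rot: [3.141, 0.002, 2.867]
ft_force: [0.6, -0.0, -0.0]
finger_gap: 0.0552
gripper_force: 0.0
```

>>> {"api": "send_rows", "payload": {"commands": [[[0, 0, 0, 0], [0, 0, 0, 0]]]}}

```text
time_s: 9.8
tcp_pos: [0.4822, -0.2035, 0.2969]
ee_rot: [3.14, 0.003, 2.868]
ft_force: [-1.0, -0.3, -0.3]
finger_gap: 0.055
gripper_force: 0.0
```

```bash
python3 m.py w3; python3 - <<'E'
import pickle
c=pickle.load(open("w3.pkl","rb"))["color"].astype(int)
for col in(235,300,320):
    x=c[:,col].min(1);print(col,list(zip(range(150,190),x[150:190]))[::2],list(zip(range(210,246),x[210:246]))[::2])
E
```

```text
9.8 [ 0.4822 -0.2035  0.2969] [3.140e+00 3.000e-03 2.868e+00]
blue [278.  203.6] [265 190  27  28 578]
235 [(150, np.int64(81)), (152, np.int64(84)), (154, np.int64(83)), (156, np.int64(82)), (158, np.int64(82)), (160, np.int64(84)), (162, np.int64(84)), (164, np.int64(86)), (166, np.int64(113)), (168, np.int64(152)), (170, np.int64(163)), (172, np.int64(168)), (174, np.int64(173)), (176, np.int64(176)), (178, np.int64(178)), (180, np.int64(179)), (182, np.int64(181)), (184, np.int64(182)), (186, np.int64(182)), (188, np.int64(182))] [(210, np.int64(162)), (212, np.int64(159)), (214, np.int64(154)), (216, np.int64(147)), (218, np.int64(141)), (220, np.int64(135)), (222, np.int64(123)), (224, np.int64(108)), (226, np.int64(89)), (228, np.int64(44)), (230, np.int64(46)), (232, np.int64(44)), (234, np.int64(45)), (236, np.int64(61)), (238, np.int64(77)), (240, np.int64(78)), (242, np.int64(76)), (244, np.int64(77))]
300 [(150, np.int64(85)), (152, np.int64(85)), (154, np.int64(84)), (156, np.int64(83)), (158, np.int64(82)), (160, np.int64(80)), (162, np.int64(79)), (164, np.int64(76)), 
[... 774 characters left out ...]
4(76)), (162, np.int64(76)), (164, np.int64(75)), (166, np.int64(76)), (168, np.int64(130)), (170, np.int64(153)), (172, np.int64(160)), (174, np.int64(166)), (176, np.int64(171)), (178, np.int64(173)), (180, np.int64(176)), (182, np.int64(178)), (184, np.int64(179)), (186, np.int64(180)), (188, np.int64(180))] [(210, np.int64(167)), (212, np.int64(165)), (214, np.int64(161)), (216, np.int64(155)), (218, np.int64(150)), (220, np.int64(143)), (222, np.int64(135)), (224, np.int64(122)), (226, np.int64(109)), (228, np.int64(84)), (230, np.int64(78)), (232, np.int64(79)), (234, np.int64(80)), (236, np.int64(80)), (238, np.int64(79)), (240, np.int64(78)), (242, np.int64(76)), (244, np.int64(66))]
```

```bash
python3 - <<'E'
from fit import *
fit("w2",279.1,206.6,166.6,226.7)
fit("w3",278,203.6,166.5,227.2)
E
cat > top.py <<'E'
from plant import *
from h import *
import sys
d={}
for n in("top","scene"):
    d[n]=read_camera(n);cv2.imwrite(f"pics/{n}{sys.argv[1]}.png",d[n]["color"])
pickle.dump(d,open(f"cam{sys.argv[1]}.pkl","wb"))
E
```

```text
phi 0.12647275620764967 xy [ 0.48570846 -0.20338936  0.        ] res [-0.12  0.13  0.    0.  ]
phi 0.02008776614516467 xy [ 0.48215717 -0.20233622  0.        ] res [ 0.07 -0.07 -0.   -0.  ]
```

Bung now about 0.02 rad from straight up, so the mould is done. Going to the lid handle.

>>> {"api": "send_rows", "payload": {"commands": [[[0, 0, -0.02, 0], [0.014, 0.0445, -0.015, 0], [0.014, 0.0445, 0, 0], [0.014, 0.0445, 0, 0], [0.014, 0.0445, 0, 0]]], "gripper": 0.38}}

```text
time_s: 10.35
tcp_pos: [0.475, -0.0153, 0.3294]
ee_rot: [-3.141, -0.002, 2.868]
ft_force: [0.0, 0.5, 0.2]
finger_gap: 0.0346
gripper_force: 0.0
```

>>> {"api": "send_rows", "payload": {"commands": [[[0.014, 0.0445, 0, 0], [0.014, 0.0445, 0, 0], [0.014, 0.0445, 0, 0], [0.014, 0.0445, 0, 0], [0.014, 0.0445, 0, 0]]]}}

```text
time_s: 10.85
tcp_pos: [0.4677, 0.2176, 0.3291]
ee_rot: [-3.139, -0.002, 2.868]
ft_force: [0.5, 0.3, -0.3]
finger_gap: 0.0351
gripper_force: 0.0
```

>>> {"api": "send_rows", "payload": {"commands": [[[0, 0, 0, 8.5], [0, 0, 0, 8.5], [0, 0, 0, 8.5], [0, 0, 0, 8.5], [0, 0, 0, 8.5]]]}}

```text
time_s: 11.35
tcp_pos: [0.468, 0.2158, 0.3288]
ee_rot: [-3.138, 0.0, 2.12]
ft_force: [0.2, -1.1, -0.5]
finger_gap: 0.0352
gripper_force: 0.0
```

>>> {"api": "send_rows", "payload": {"commands": [[[0, 0, 0, 8.5], [0, 0, 0, 8.5], [0, 0, 0, 8.5], [0, 0, 0, 5.6], [0, 0, 0, 0]]]}}

```text
time_s: 11.85
tcp_pos: [0.4681, 0.2158, 0.3291]
ee_rot: [-3.139, 0.002, 1.583]
ft_force: [-0.5, 0.5, -0.6]
finger_gap: 0.0347
gripper_force: 0.0
```

```bash
python3 m.py w4|head -1; python3 - <<'E'
from h import *
c=pickle.load(open("w4.pkl","rb"))
R=Ro.from_euler("z",.012).as_matrix()
print(proj(c,np.array([[0,.07,.14],[0,-.07,.14],[0,0,.14],[.035,.1,.118],[.035,-.1,.118]])@R.T+[.4684,.217,0]).round(1).tolist())
E
```

```text
11.85 [0.4681 0.2158 0.3291] [-3.139e+00  2.000e-03  1.583e+00]
[[278.4, 123.1], [278.1, 297.1], [278.2, 215.2], [323.1, 84.9], [316.3, 316.2]]
```

View pics/w4.png

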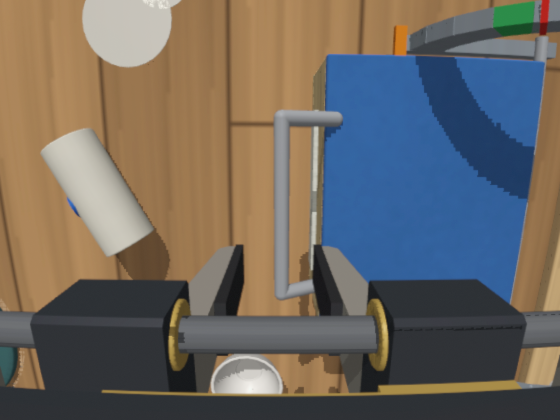

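The handle bar runs from px (282,117) to (283,295), 4 px farther toward the box than predicted. That puts its centre at x≈0.472. Shifting, then descending.

>>> {"api": "send_rows", "payload": {"commands": [[[0.002, 0.0035, 0.03, 0], [0, 0, 0.04, 0], [0, 0, 0.03, 0], [0, 0, 0.015, 0], [0, 0, 0, 0]]]}}

```text
time_s: 12.4
tcp_pos: [0.4707, 0.2172, 0.213]
ee_rot: [-3.137, 0.004, 1.585]
ft_force: [0.3, 0.0, 0.2]
finger_gap: 0.0347
gripper_force: 0.0
```

>>> {"api": "send_rows", "payload": {"commands": [[[0, 0, 0, 0], [0, 0, 0, 0], [0, 0, 0, 0]]], "gripper": 0.2}}

```text
time_s: 12.7
tcp_pos: [0.4728, 0.2183, 0.2167]
ee_rot: [3.14, -0.001, 1.584]
ft_force: [0.4, 0.3, 0.5]
finger_gap: 0.0183
gripper_force: 0.0
```

>>> {"api": "send_rows", "payload": {"commands": [[[0, 0, 0, 0], [0, 0, 0, 0], [0, 0, 0, 0], [0, 0, 0, 0]]], "gripper": 0.0}}

```text
time_s: 13.1
tcp_pos: [0.4706, 0.2183, 0.2161]
ee_rot: [-3.138, -0.001, 1.584]
ft_force: [-6.0, 0.1, 5.9]
finger_gap: 0.011
gripper_force: 30.0
```

```bash
python3 - <<'E'
import numpy as np
t=np.r_[np.arange(0,1.06,.05)];r=np.hypot(.215,.03);a=np.arctan2(.03,.215)
x=-r*np.cos(t+a);z=r*np.sin(t+a)
for i in range(len(t)):print(t[i].round(2),(x[i]-x[0]).round(4),(z[i]-z[0]).round(4), *( (1000*np.array([x[i]-x[i-1],-(z[i]-z[i-1])])).round(1) if i else ()))
E
```

```text
0.0 0.0 0.0
0.05 0.0018 0.0107 1.8 -10.7
0.1 0.0041 0.0213 2.3 -10.6
0.15 0.0069 0.0318 2.8 -10.5
0.2 0.0102 0.0421 3.3 -10.3
0.25 0.0141 0.0523 3.9 -10.1
0.3 0.0185 0.0622 4.4 -9.9
0.35 0.0233 0.0719 4.9 -9.7
0.4 0.0287 0.0814 5.3 -9.5
0.45 0.0345 0.0905 5.8 -9.2
0.5 0.0407 0.0994 6.2 -8.9
0.55 0.0474 0.108 6.7 -8.5
0.6 0.0545 0.1162 7.1 -8.2
0.65 0.062 0.124 7.5 -7.8
0.7 0.0699 0.1315 7.9 -7.5
0.75 0.0781 0.1385 8.3 -7.1
0.8 0.0867 0.1451 8.6 -6.6
0.85 0.0956 0.1513 8.9 -6.2
0.9 0.1049 0.1571 9.2 -5.7
0.95 0.1143 0.1623 9.5 -5.3
1.0 0.1241 0.1671 9.7 -4.8
1.05 0.134 0.1714 10.0 -4.3
```

>>> {"api": "send_rows", "payload": {"commands": [[[0, -0.001, 0, 0], [0, 0.0008, -0.005, 0], [0, 0.001, -0.0057, 0], [0, 0.0023, -0.0106, 0], [0, 0, 0, 0]]]}}

```text
time_s: 13.6
tcp_pos: [0.4746, 0.2183, 0.2381]
ee_rot: [-3.139, -0.001, 1.584]
ft_force: [-6.0, 2.0, -1.9]
finger_gap: 0.0109
gripper_force: 30.0
```

>>> {"api": "send_rows", "payload": {"commands": [[[0, 0.0028, -0.0105, 0], [0, 0.0033, -0.0103, 0], [0, 0.0039, -0.0101, 0], [0, 0.0044, -0.0099, 0], [0, 0, 0, 0]]]}}

```text
time_s: 14.1
tcp_pos: [0.4887, 0.2185, 0.2796]
ee_rot: [-3.138, -0.001, 1.584]
ft_force: [-9.0, 2.5, 1.5]
finger_gap: 0.0108
gripper_force: 30.0
```

>>> {"api": "send_rows", "payload": {"commands": [[[0, 0.0039, -0.0097, 0], [0, 0.0043, -0.0095, 0], [0, 0.0058, -0.0092, 0], [0, 0.0062, -0.0089, 0], [0, 0, 0, 0]]]}}

```text
time_s: 14.6
tcp_pos: [0.5102, 0.2187, 0.3174]
ee_rot: [-3.141, -0.002, 1.583]
ft_force: [-8.3, 1.0, 4.0]
finger_gap: 0.0109
gripper_force: 30.0
```

>>> {"api": "send_rows", "payload": {"commands": [[[0, 0.0067, -0.0085, 0], [0, 0.0071, -0.0082, 0], [0, 0.0075, -0.0078, 0], [0, 0.0079, -0.0075, 0], [0, 0, 0, 0]]]}}

```text
time_s: 15.1
tcp_pos: [0.5389, 0.2191, 0.3504]
ee_rot: [-3.139, -0.002, 1.583]
ft_force: [-13.6, -0.1, 11.9]
finger_gap: 0.0111
gripper_force: 30.0
```

>>> {"api": "send_rows", "payload": {"commands": [[[0, -0.002, -0.0025, 0], [0, 0.007, -0.0075, 0], [0, 0.0076, -0.007, 0], [0, 0, 0, 0]]]}}

```text
time_s: 15.5
tcp_pos: [0.5549, 0.2193, 0.3653]
ee_rot: [3.134, -0.001, 1.583]
ft_force: [4.8, 4.5, -9.4]
finger_gap: 0.0111
gripper_force: 30.0
```

```bash
python3 top.py 1; python3 - <<'E'
import cv2,pickle,numpy as np
d=pickle.load(open("cam1.pkl","rb"))
t=d["top"]["color"];s=d["scene"]["color"]
o=np.zeros((600,800,3),np.uint8)
o[:,:400]=cv2.resize(t[150:240,200:260],(400,600),interpolation=cv2.INTER_CUBIC)
o[:480,400:800]=cv2.resize(s[150:246,300:380],(400,480),interpolation=cv2.INTER_CUBIC)
cv2.imwrite("pics/c2.png",o)
E
```

```text
(no output)
```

View pics/c2.png

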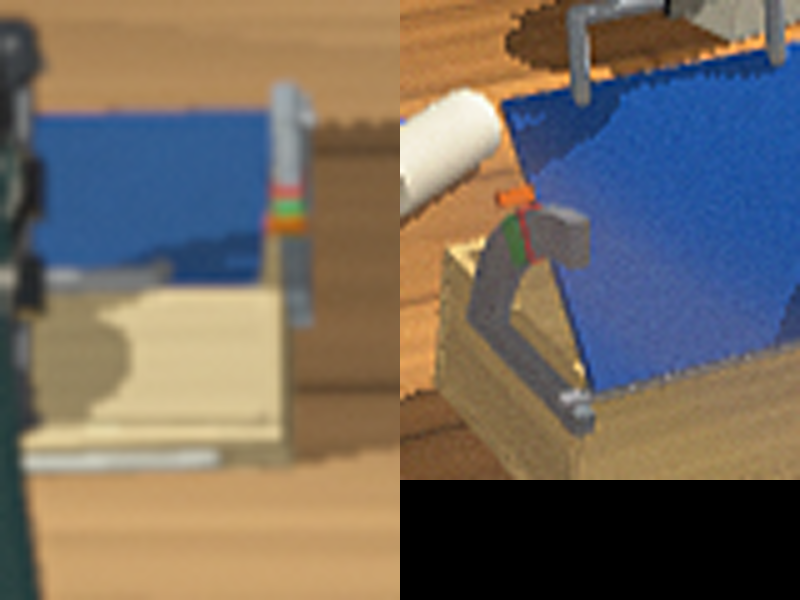

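```bash
cat >ang.py <<'E'
from h import *
from scipy.optimize import minimize_scalar
def P(th,r,y,B=(.4715,.2185,.012)):
    return Ro.from_euler("z",B[2]).as_matrix()@np.array([.215-r*np.cos(th),y,.11+r*np.sin(th)])+[B[0],B[1],0]
E
python3 - <<'E'
from ang import *
d=pickle.load(open("cam1.pkl","rb"))
for n,o,k,tab,tick in(("top",(200,150),6.667,(287,224),(286,190)),("scene",(300,150),5,(516-400,196),(526-400,234))):
    c=d[n];t=np.array(tab)/k+o;q=np.array(tick)/k+o
    print(n,"tab",t,"tick",q,"pred tick",proj(c,P(.95,.098,-.131)),proj(c,P(.95,.112,-.131)))
    for th in(.7,.75,.8,.85,.9,.95):print(th,proj(c,P(th,.122,-.131)).round(1))
E
```

```text
top tab [243.04784761 183.59832008] tick [242.89785511 178.49857507] pred tick [[243.20558162 176.45630414]] [[242.98795277 177.90587106]]
0.7 [[243.3 186.7]]
0.75 [[243.2 185.3]]
0.8 [[243.1 183.8]]
0.85 [[243.  182.2]]
0.9 [[242.9 180.6]]
0.95 [[242.8 179. ]]
scene tab [323.2 189.2] tick [325.2 196.8] pred tick [[325.59555974 195.90512965]] [[324.50475047 191.14155233]]
0.7 [[319.3 190.3]]
0.75 [[320.1 189.6]]
0.8 [[321. 189.]]
0.85 [[321.9 188.5]]
0.9 [[322.8 188.1]]
0.95 [[323.7 187.7]]
```

Tab at px (243.0,183.6) in top, so the lid is at about 0.81 rad with the tab just below the red tick. Continuing past the tick.

>>> {"api": "send_rows", "payload": {"commands": [[[0, 0.0095, -0.005, 0], [0, 0.0094, -0.0054, 0], [0, 0.0095, -0.0052, 0], [0, 0, 0, 0]]]}}

```text
time_s: 16.0
tcp_pos: [0.5824, 0.2195, 0.3828]
ee_rot: [3.138, -0.002, 1.583]
ft_force: [-3.0, 1.8, 4.8]
finger_gap: 0.0107
gripper_force: 30.0
```

>>> {"api": "send_rows", "payload": {"commands": [[[0, 0.0097, -0.0048, 0], [0, 0.0095, -0.0042, 0], [0, 0, 0, 0], [0, 0, 0, 0]]]}}

```text
time_s: 16.4
tcp_pos: [0.601, 0.2197, 0.391]
ee_rot: [3.138, -0.001, 1.583]
ft_force: [-2.7, 1.7, 6.6]
finger_gap: 0.0109
gripper_force: 30.0
```

```bash
python3 top.py 2; python3 - <<'E'
import cv2,pickle,numpy as np
d=pickle.load(open("cam2.pkl","rb"))
t=d["top"]["color"];s=d["scene"]["color"]
o=np.zeros((600,800,3),np.uint8)
o[:,:400]=cv2.resize(t[150:240,200:260],(400,600),interpolation=cv2.INTER_CUBIC)
o[:480,400:800]=cv2.resize(s[150:246,300:380],(400,480),interpolation=cv2.INTER_CUBIC)
cv2.imwrite("pics/c3.png",o)
E
```

```text
(no output)
```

View pics/c3.png

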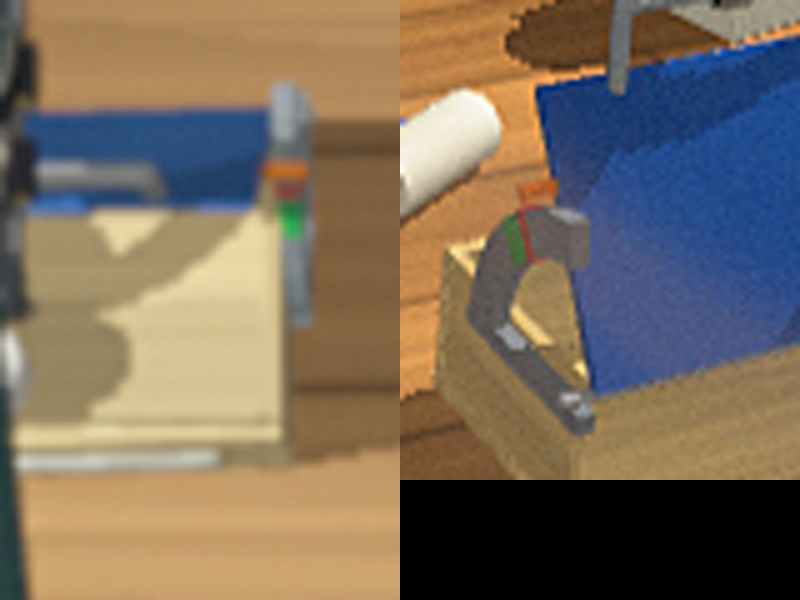

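The tab is past the red tick, at top px (242.6,175.7), so the lid is at about 1.05 rad. Easing it down to about 0.8.

>>> {"api": "send_rows", "payload": {"commands": [[[0, -0.005, 0.0021, 0], [0, -0.005, 0.0022, 0], [0, -0.0049, 0.0024, 0], [0, -0.0048, 0.0024, 0], [0, -0.0048, 0.0026, 0]]]}}

```text
time_s: 17.0
tcp_pos: [0.5766, 0.2193, 0.3788]
ee_rot: [3.136, -0.001, 1.583]
ft_force: [-0.9, 2.8, 4.7]
finger_gap: 0.0109
gripper_force: 30.0
```

>>> {"api": "send_rows", "payload": {"commands": [[[0, -0.0047, 0.0027, 0], [0, -0.0046, 0.0028, 0], [0, -0.0046, 0.0029, 0], [0, -0.0045, 0.0031, 0], [0, -0.0044, 0.0031, 0]]]}}

```text
time_s: 17.5
tcp_pos: [0.5518, 0.2191, 0.3618]
ee_rot: [3.141, 0.0, 1.584]
ft_force: [2.8, 3.8, -1.6]
finger_gap: 0.0109
gripper_force: 30.0
```

>>> {"api": "send_rows", "payload": {"commands": [[[0, 0, 0, 0], [0, 0, 0, 0], [0, 0, 0, 0], [0, 0, 0, 0]]]}}

```text
time_s: 17.9
tcp_pos: [0.5523, 0.2191, 0.3622]
ee_rot: [3.141, 0.0, 1.583]
ft_force: [3.4, 4.0, -4.3]
finger_gap: 0.0108
gripper_force: 30.0
```

```bash
python3 top.py 3; python3 - <<'E'
import cv2,pickle,numpy as np
d=pickle.load(open("cam3.pkl","rb"))
t=d["top"]["color"];s=d["scene"]["color"]
o=np.zeros((600,800,3),np.uint8)
o[:,:400]=cv2.resize(t[150:240,200:260],(400,600),interpolation=cv2.INTER_CUBIC)
o[:480,400:800]=cv2.resize(s[150:246,300:380],(400,480),interpolation=cv2.INTER_CUBIC)
cv2.imwrite("pics/c4.png",o)
for n in ("cam1","cam2","cam3"):
    for v in("top","scene"):
        im=pickle.load(open(n+".pkl","rb"))[v]["color"].astype(int);b,g,r=im[...,0],im[...,1],im[...,2]
        x0=(165,200,232,250) if v=="top" else (180,195,315,335)
        k=((r>170)&(g>60)&(g<150)&(b<70));k2=np.zeros_like(k);k2[x0[0]:x0[1],x0[2]:x0[3]]=1
        yy,xx=np.nonzero(k&k2);print(n,v,len(yy),xx.mean(),yy.mean())
E
```

```text
cam1 top 5 242.0 183.0
cam1 scene 25 322.68 189.0
cam2 top 5 243.0 175.0
cam2 scene 25 326.96 187.16
cam3 top 7 241.71428571428572 183.57142857142858
cam3 scene 25 322.08 189.0
```

View pics/c4.png

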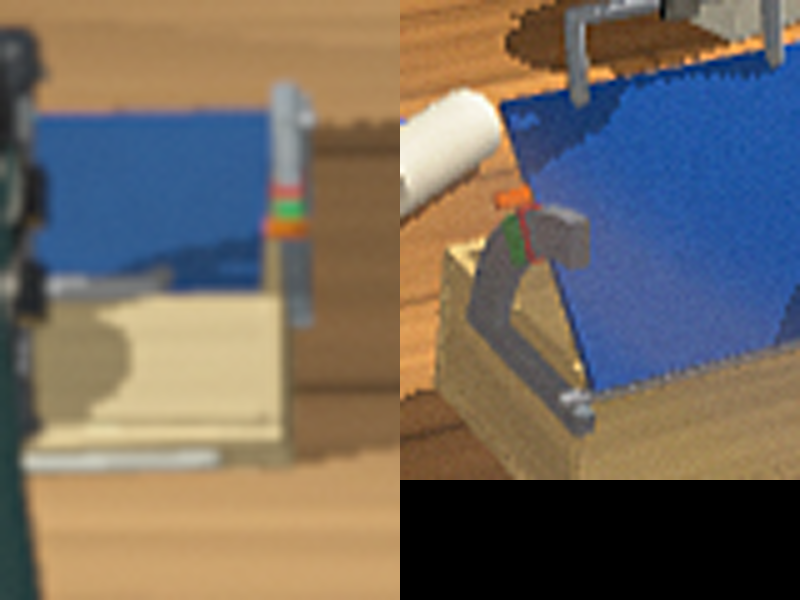

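The tab is at top px (242.9,184.2), inside the green band at about 0.79 rad by both the camera and the hand's path. The handle is held with 30 N and the arm is still.

```bash
python3 - <<'E'
from plant import *
s=state();print(s["time_s"],abs(s["qvel"]).max(),s["gripper_force"]);print(sign_off())
E
```

```text
18.0 0.0013546354796462748 29.999273121356964
the job is handed in; nothing more can be done
None
```

I rolled the mould until its bung was within about 0.02 rad of straight up. I raised the lid to about 1.05 rad, past the red tick, and eased it back to about 0.79 rad in the green band. The job is handed in at 18 s with the arm still and holding the handle.

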